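# Turn a row of dismantled parts round for refitting

### The arm

A 6-joint arm with a two-finger parallel gripper is mounted at the origin on a cart in front of the work surface, level with it; the furniture and walls round the work are solid. World frame = base frame: x ahead of the robot, y to its left, z up, the work surface at z = 0. Lengths are in mm, angles in rad, forces in N, time in s.
With the tool pointing down it reaches from about 250 to 775 mm from the base axis. Payload 4 kg.
Tool frame: the origin (TCP) lies at the very end of the fingers, on their centre line; the grasp point (between the pads) lies 19 mm behind it; x points along the fingers, y is the direction in which the jaws open and shut, and the axes are right-handed (so a half turn about x gives the same grasp; the last joint's range is limited). The gripper opens to 94 mm and grips with 3 to 60 N. Pads are 16 mm wide; open, the fingers measure 119 mm over their backs; the gripper's body (75 mm by 177 mm) begins 78 mm behind the grasp point.
Start: joints at [-1.235, 0.087, 1.371, -0, 1.684, -0.103], TCP at [233.67, -497.915, 205.506] pointing down, gripper open.
Joint ranges: [-3.1, 3.1], [-0.76, 2.03], [0.27, 2.55], [-1.08, 4.22], [0.17, 2.65], [-2.57, 2.57]. Speed limits (rad/s): [2.79, 2.79, 3.14, 3.14, 3.14, 3.14].

### API

Orientations are given as [roll, pitch, yaw] about the fixed x, y, z axes, in that order (R = Rz(yaw) Ry(pitch) Rx(roll)).
In Python, from rig import r gives the robot as it stands.
- The arm moves only by the tool jog_arm, never from a script. Its argument "commands" is a list of rows, each a list of 6 numbers: the shift along the world's x, y, z in cm, then the turn, a rotation vector about the world's x, y, z in rad. A call has 1 to 12 rows; each row is the pose to reach, as a shift and turn from the pose commanded when the call began; what a row does not reach only later rows make up. A row lasts 1/12 s, in which the tool goes at most 41.7 mm and 7.16 degrees, less where a joint would pass 70% of its speed; a pose out of reach is approached as far as the arm can. A call with a gripper value outside its range is refused whole. "claw" is the closure, from 0 (fully open) to 1 (shut), set as the call begins (left out, the last holds). The fingers move at their own pace and stop on an object; "force" is the grip in N (left out, the last holds). Time passes only in rows, so rows that repeat a pose let the fingers close. It gives the time, the measured TCP pose, the force and the opening at its end, in the units of the state.
- r.get_state(): the state, without advancing time (a new reading comes with each control period).
- r.grab_frame(name): name is "side" or "top" or "wrist"; returns a dict with "img" (420x560x3 uint8, red, green, blue), "z_map" (420x560 float32, mm along the optical axis (not along the pixel's ray), 0 where there is no reading), "fovy" (degrees; the focal length in pixels is half the picture's height over the tangent of half this angle, whatever the lens; pixels are square), "cx", "cy" (the principal point, pixels), "xyz" and "rotation" of the camera in the world; the wrist camera has in their place "hand_eye" (4x4, takes a point from camera to tool coordinates, whose origin is the TCP and whose axes are the tool frame's). Camera axes: x right, y up, looking along -z (the intrinsics and any distortion apply to the point x, -y, -z); pixel columns grow to the right and rows downward; lengths in mm; the calibration is good to about 2 mm. A picture is of the moment at which its call begins: read the wrist's pose just before it.
- r.finish_job(): hands the job in, once; it reports no verdict.
The state is a dict: "time_s": time; "qpos": joint angles; "dq": joint speeds; "tau": joint torques, N m; "eef_pos": TCP position; "tool_rot": TCP orientation; "ft_force": force on the tool from outside, world axes, zero at the start; "ft_torque": the same for the moment, N m; "finger_gap": finger opening in mm.
Only numpy, scipy, OpenCV 4.12 (cv2) and the standard library are available. Lean on these libraries where they do the work, as an engineer would, in place of code of your own. Each camera call takes 0.05 s, during which the arm holds its last target.

### The job

The four dismantled parts stand in the blue rack in the order they came off, place one being at the red end of each rack; move them to the grey rack in the reverse order, ready for refitting. Work one part at a time, last off first: the part in place four of the blue rack goes to place one (red end) of the grey rack, then three to two, two to three and one to four, each let go upright and centred on its black disc as it began. Do not disturb the parts still waiting or already placed, nor the grease tin, jar and tape measure beside the racks.

Things in the scene. Friction and masses are not known exactly. Their poses are not given: they have to be found in the camera images.
- blue_rack: Blue rack, holds the parts at the start. Fixed bar, 70 mm wide, 300 long. Origin: middle of underside, on the bench; y runs along the row to its red end plate, x across, z up. Four black discs (50 mm wide, tops 12 mm above bench) at x = 0, y = +105 (place one), +35, -35, -105 mm (four). Dividers between places 4 mm thick, tops 21.5 mm above bench; end plates 27 mm high; open at front and back.
- grey_rack: Grey painted rack, empty at the start. Fixed bar, 70 mm wide, 300 long. Origin: middle of underside, on the bench; y runs along the row to its red end plate, x across, z up. Four black discs (50 mm wide, tops 12 mm above bench) at x = 0, y = +105 (place one), +35, -35, -105 mm (four). Dividers between places 4 mm thick, tops 21.5 mm above bench; end plates 27 mm high; open at front and back.
- bearing_center (a point): Steel ball bearing lying flat, a ring 47 mm across and 14 mm high; grasp it round the outside. It stands upright; this point is at its centre, half-way up, z up.
- nut_center (a point): Large steel hexagon nut lying flat, 16 mm high, 30 mm across the flats (along its own x), 34 mm across corners (along its y). It stands upright; this point is at its centre, half-way up, z up.
- hose_tail_center (a point): Brass hose tail 36 mm high standing on its hexagon, which is 10 mm high, 24 mm across the flats (along its own x) and 27 mm across corners (y); above it a round barbed stem about 17 mm thick. It can be grasped across the hexagon's flats. It stands upright; this point is at its centre, half-way up, z up.
- bolt_center (a point): Large steel bolt 62 mm high standing on its hexagon head, which is 12 mm high, 30 mm across the flats (along its own x) and 34 mm across corners (y); the 20 mm thick shank points straight up and can be grasped. It stands upright; this point is at its centre, half-way up, z up.
- grease_tin_center (a point): Bystander: flat white tin with a green lid, 66 mm across, 32 mm high; this point is at its centre. Leave it alone.
- putty_jar_center (a point): Bystander: small cream-white jar, 39 mm across, 40 mm high; this point is at its centre. Leave it alone.
- tape_measure_center (a point): Bystander: yellow tape measure, 38 x 87 x 66 mm; this point is at its centre. Leave it alone.

How it is judged:
By the outcome, as a careful person would: the job done as asked, in the order asked, and still so for the second after the job is handed in, with the robot touching nothing.
It also fails if it takes over 99 s, if anything falls off the work surface, if the arm or the gripper's body presses on something with over 40 N, if the wrist force passes 120 N, or if a joint passes its speed limit or range.

## Working session

There is one attempt and no reset: what is moved stays moved. The work goes in short steps, Python scripts to look and compute and a tool call to move; the robot and the scene stay as the last step left them, time stands still between calls to the robot, and variables do not carry over. Pictures are saved under pics/ and viewed, and the job is handed in when it is done.

Besides the shell and the picture viewer there is one more tool, called after "Emit:" by a JSON object that holds its "op" and its "data". jog_arm: Moves the arm, as the interface text tells. Its arguments: {"type":"object","properties":{"commands":{"type":"array","items":{"type":"array","items":{"type":"number"}}},"claw":{"type":"number"},"force":{"type":"number"}},"required":["commands"]}

```bash
mkdir -p pics; ls; cat > h.py <<'E'
import numpy as np, cv2
from rig import r
def grab(n):
    f=r.grab_frame(n); return f
def K(f):
    h=f["img"].shape[0]; return (h/2)/np.tan(np.radians(f["fovy"])/2)
def save(f,p): cv2.imwrite(p,f["img"][:,:,::-1])
E
python3 - <<'E'
from h import *
import pickle
print(r.get_state())
for n in ["side","top","wrist"]:
    f=grab(n); save(f,f"pics/{n}0.png"); pickle.dump(f,open(f"{n}0.pkl","wb"))
    print(n,{k:v for k,v in f.items() if k not in("img","z_map")})
E
```

```text
pics
{'time_s': 0.0, 'qpos': array([-1.23508008e+00,  8.79303834e-02,  1.37221772e+00, -4.06840495e-05,
        1.68360774e+00, -1.03081241e-01]), 'dq': array([ 0.00134117, -0.00011417, -0.00141263, -0.00088958, -0.00038065,
       -0.00111853]), 'tau': array([ 4.06194667e-04, -3.40183854e+01, -3.02424932e+01,  7.18571758e-02,
        3.31224524e-02, -1.74415250e-04]), 'eef_pos': array([ 233.48024952, -497.38207362,  204.3361729 ]), 'tool_rot': array([-1.65518736,  1.56863275,  1.92519824]), 'ft_force': array([0.54870016, 0.06115752, 1.14921859]), 'ft_torque': array([-0.00938076,  0.0282581 , -0.03934909]), 'finger_gap': 94.22616835757398}
side {'fovy': 47.21454134574695, 'cx': 274.4557686393157, 'cy': 204.18193879022385, 'xyz': array([609.45561429, 914.2449102 , 756.37867006]), 'rotation': array([0.91701657, 0.01724462, 3.06524517])}
top {'fovy': 46.07730045126071, 'cx': 278.1496947542201, 'cy': 208.02602929521944, 'xyz': array([ 280.01540714,  -25.35732022, 1271.6666268 ]), 'rotation': array([ 0.23041749, -0.0028289 , -1.55236974])}
wrist {'fovy': 63.061675519941154, 'cx': 278.2040050634999, 'cy': 206.5442327646353, 'hand_eye': array([[-5.13961993e-04,  2.60436727e-01, -9.65490780e-01,
        -1.79981268e+02],
       [ 9.99999680e-01,  7.26538362e-04, -3.36351793e-04,
         1.01431652e+00],
       [ 6.13867730e-04, -9.65490644e-01, -2.60437017e-01,
        -7.50723996e+01],
       [ 0.00000000e+00,  0.00000000e+00,  0.00000000e+00,
         1.00000000e+00]])}
```

View pics/top0.png

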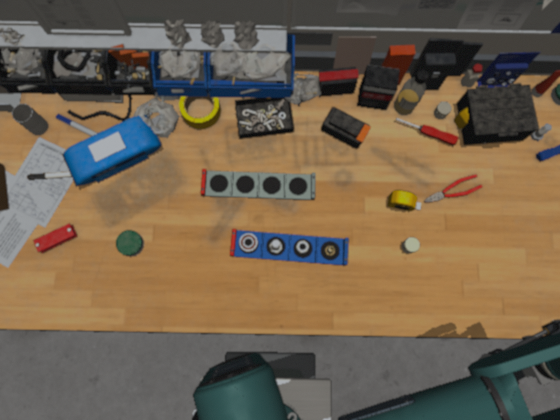

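View pics/side0.png

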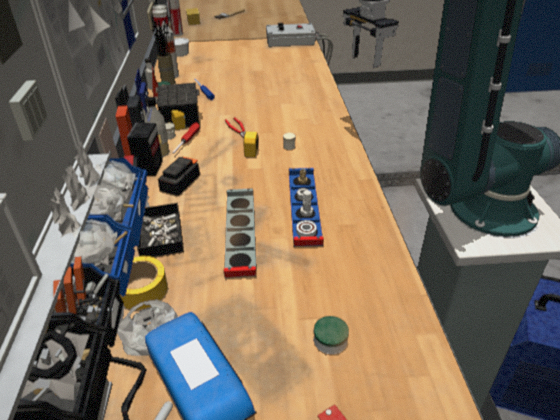

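View pics/wrist0.png

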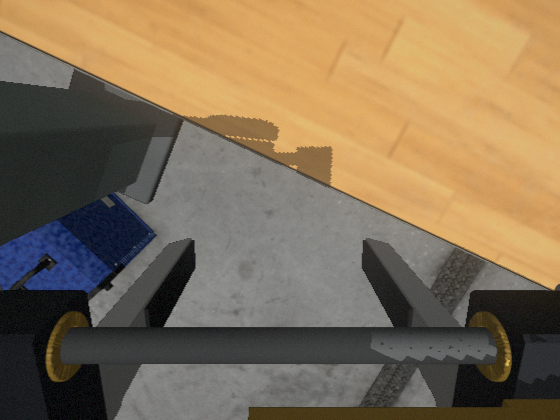

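The top view shows the grey rack at cols 200-315, row ~185, and the blue rack at cols 232-347, row ~247. Both have their red end to the left. I'll enlarge the views to read the parts, then measure.

```bash
cat >> h.py <<'E'
from scipy.spatial.transform import Rotation as Ro
import pickle
def cam(f,tcp=None,rot=None):
    if "hand_eye" in f:
        T=np.eye(4); T[:3,:3]=rot; T[:3,3]=tcp; M=T@f["hand_eye"]; return M[:3,3],M[:3,:3]
    return np.array(f["xyz"]),Ro.from_euler("xyz",f["rotation"]).as_matrix()
def plane(f,uv,z,C):
    o,R=C; k=K(f); uv=np.atleast_2d(np.array(uv,float))
    d=np.c_[(uv[:,0]-f["cx"])/k,-(uv[:,1]-f["cy"])/k,-np.ones(len(uv))]@R.T
    return o+d*((z-o[2])/d[:,2])[:,None]
def proj(f,P,C):
    o,R=C; p=(np.atleast_2d(P)-o)@R; k=K(f)
    return np.c_[f["cx"]+k*p[:,0]/-p[:,2], f["cy"]-k*p[:,1]/-p[:,2]]
def hsv(f): return cv2.cvtColor(f["img"],cv2.COLOR_RGB2HSV)
E
python3 - <<'E'
from h import *
f=pickle.load(open("top0.pkl","rb")); s=pickle.load(open("side0.pkl","rb"))
C=cam(f); print(C)
a=cv2.resize(f["img"][160:275,190:430],None,fx=3.3,fy=3.3,interpolation=cv2.INTER_CUBIC)
cv2.imwrite("pics/topz.png",a[:,:,::-1])
a=cv2.resize(s["img"][125:285,205:345],None,fx=3.7,fy=3.7,interpolation=cv2.INTER_CUBIC)
cv2.imwrite("pics/sidez.png",a[:,:,::-1])
h=hsv(f)
m=(f["img"].max(2)<50).astype(np.uint8); m[:160]=0;m[290:]=0
n,l,st,c=cv2.connectedComponentsWithStats(m)
for i in range(1,n):
    if st[i,4]>30: print("dark",c[i],st[i],plane(f,c[i],12,C)[0].round(1))
for nm,mm in [("blue",(h[...,0]>105)&(h[...,0]<125)&(h[...,1]>150)),("red",((h[...,0]<5)|(h[...,0]>174))&(h[...,1]>150))]:
    mm=mm.astype(np.uint8);mm[:165]=0;mm[290:]=0;mm[:,:190]=0;mm[:,380:]=0
    n,l,st,c=cv2.connectedComponentsWithStats(mm)
    for i in range(1,n):
        if st[i,4]>15: print(nm,c[i],st[i],plane(f,c[i],18,C)[0].round(1))
st=r.get_state(); R=Ro.from_euler("xyz",st["tool_rot"]).as_matrix(); print(R.round(3))
E
```

```text
(array([ 280.01540714,  -25.35732022, 1271.6666268 ]), array([[ 0.01842547,  0.97339395, -0.22839598],
       [-0.99982623,  0.01858455, -0.00145443],
       [ 0.0028289 ,  0.22838309,  0.97356724]]))
dark [122.04761905 163.33333333] [114 160  18   8  42] [690.3 396.2  12. ]
dark [  2.32173913 189.2       ] [  0 165   7  44 230] [612.7 705.4  12. ]
dark [100.05555556 173.72222222] [ 92 169  18  10  36] [660.2 452.   12. ]
dark [ 35.76190476 176.19047619] [ 29 175  15   4  42] [650.1 621.9  12. ]
dark [218.43069307 183.00990099] [211 176  16  15 202] [640.6 136.1  12. ]
dark [244.65326633 183.90954774] [237 177  16  15 199] [639.5  66.5  12. ]
dark [271.28426396 184.8680203 ] [264 178  16  15 197] [638.2  -4.1  12. ]
dark [297.53233831 185.73631841] [290 178  16  16 201] [637.1 -73.7  12. ]
dark [401.86666667 206.97777778] [395 205  15   5  45] [ 584.5 -347.9   12. ]
dark [329.51818182 250.45454545] [322 242  17  17 110] [ 466.1 -157.5   12. ]
dark [302.83050847 252.45762712] [295 245  16  12  59] [459.6 -89.   12. ]
blue [294.62179908 248.33026921] [ 235  232  113   32 1523] [469.  -67.6  18. ]
red [203.30555556 181.83333333] [201 170   5  25  72] [641.3 175.3  18. ]
red [232.92 241.12] [231 234   5  16  50] [484.7  91.   18. ]
[[-0.001  0.425 -0.905]
 [ 0.002 -0.905 -0.425]
 [-1.    -0.002 -0.   ]]
```

View pics/topz.png

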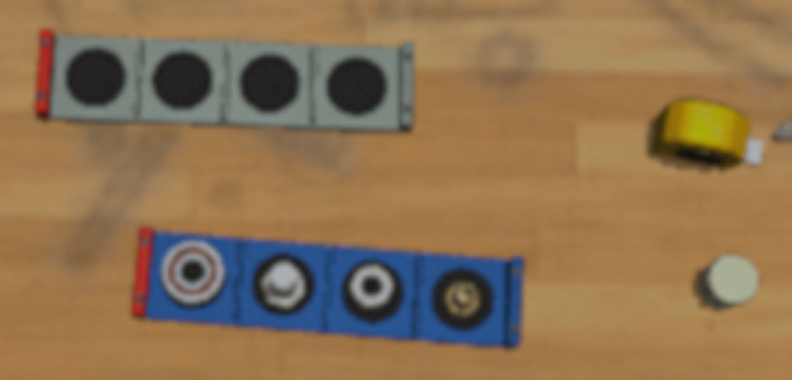

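View pics/sidez.png

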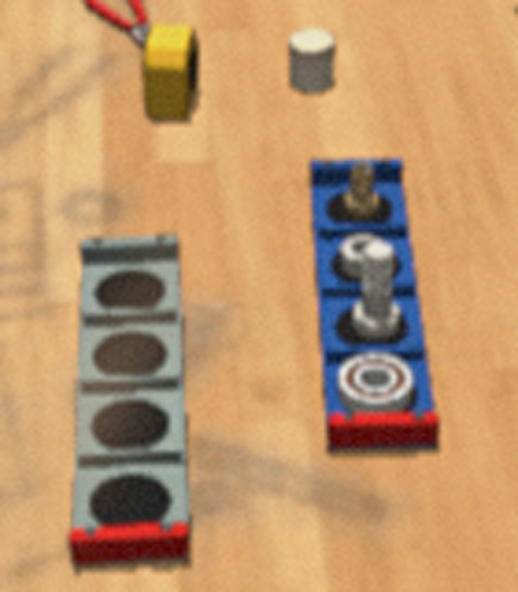

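Places one to four hold the bearing, bolt, nut and hose tail. I'm moving the wrist camera above the blue rack.

Emit:
{"op": "jog_arm", "data": {"commands": [[23,37,4.5,0,0,1.08],[23,37,4.5,0,0,1.08],[23,37,4.5,0,0,1.08],[23,37,4.5,0,0,1.08],[23,37,4.5,0,0,1.08],[23,37,4.5,0,0,1.08],[23,37,4.5,0,0,1.08],[23,37,4.5,0,0,1.08],[23,37,4.5,0,0,1.08],[23,37,4.5,0,0,1.08],[23,37,4.5,0,0,1.08],[23,37,4.5,0,0,1.08]]}}

```text
time_s: 1.15
eef_pos: [465.4, -124.2, 250.7]
tool_rot: [2.516, 1.569, 0.9]
ft_force: [0.6, -0.8, -0.8]
finger_gap: 94.1
```

Emit:
{"op": "jog_arm", "data": {"commands": [[0,0,0,0,0,0],[0,0,0,0,0,0],[0,0,0,0,0,0],[0,0,0,0,0,0]]}}

```text
time_s: 1.48
eef_pos: [463.0, -129.1, 250.2]
tool_rot: [-1.29, 1.57, -2.915]
ft_force: [-0.3, 0.8, -0.2]
finger_gap: 94.2
```

```bash
python3 - <<'E'
from h import *
s=r.get_state(); f=grab("wrist"); s2=r.get_state(); save(f,"pics/w1.png"); pickle.dump((s,f),open("w1.pkl","wb")); print(s["eef_pos"],s2["eef_pos"],s["qpos"].round(3),s["ft_force"])
R=Ro.from_euler("xyz",s["tool_rot"]).as_matrix();print(R.round(4))
E
```

```text
[ 463.01337663 -129.11694532  250.23969668] [ 463.09786705 -129.05719365  250.32117184] [-0.39  -0.072  1.443 -0.     1.771 -0.335] [-0.26388491  0.82463061 -0.19208258]
[[-5.000e-04  9.985e-01 -5.430e-02]
 [-1.000e-04 -5.430e-02 -9.985e-01]
 [-1.000e+00 -5.000e-04  1.000e-04]]
```

View pics/w1.png

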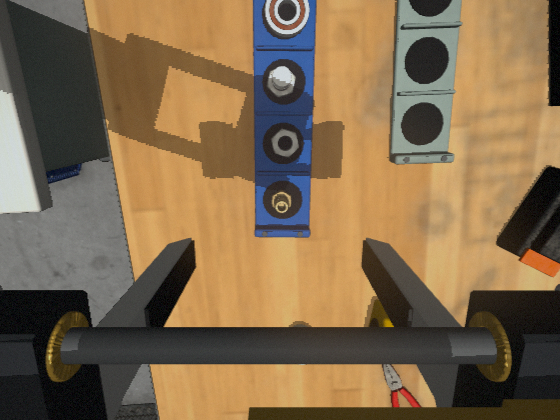

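The wrist view shows the blue rack with the bearing at (287,12), bolt at (282,80), nut at (285,142) and hose tail at (281,203). Three grey discs are at (433,0), (427,60) and (422,123). Next I'll measure these.

```bash
python3 - <<'E'
from h import *
s,f=pickle.load(open("w1.pkl","rb"))
R=Ro.from_euler("xyz",s["tool_rot"]).as_matrix(); C=cam(f,s["eef_pos"],R)
h=hsv(f); im=f["img"]
# depth check on top
print("z at wood", f["z_map"][150,370], "expected", np.dot(C[0]-plane(f,[370,150],0,C)[0],C[1][:,2]))
m=(im.max(2)<55).astype(np.uint8); m[240:]=0; m[:,:250]=0; m[:,460:]=0
m=cv2.morphologyEx(m,cv2.MORPH_OPEN,np.ones((3,3)))
cs,_=cv2.findContours(m,cv2.RETR_EXTERNAL,cv2.CHAIN_APPROX_NONE)
for c in cs:
    if len(c)>30:
        hull=cv2.convexHull(c); e=cv2.fitEllipse(hull if len(hull)>5 else c)
        print(np.round(e[0],1),np.round(e[1],1),plane(f,e[0],12,C)[0].round(1))
# blue rack: minAreaRect of blue mask projected at z ~ 
b=((h[...,0]>100)&(h[...,0]<130)&(h[...,1]>120)).astype(np.uint8); b[245:]=0; b[:,:240]=0;b[:,330:]=0
ys,xs=np.nonzero(b)
L=[];Rr=[]
for y in range(30,225):
    x=np.nonzero(b[y])[0]
    if len(x)>5: L.append((x.min()-.5,y));Rr.append((x.max()+.5,y))
for e in (L,Rr):
    P=plane(f,e,11,C); 
    p=np.polyfit(P[:,1],P[:,0],1); 
    k=abs(np.polyval(p,P[:,1])-P[:,0])<2; p=np.polyfit(P[k,1],P[k,0],1); print(p, np.polyval(p,-67))
a=cv2.resize(im[0:245,240:330],None,fx=3.2,fy=3.2,interpolation=cv2.INTER_CUBIC);
b2=cv2.resize(im[40:240,240:325],None,fx=3,fy=3,interpolation=cv2.INTER_CUBIC)
b3=cv2.resize(im[0:200,380:465],None,fx=3,fy=3,interpolation=cv2.INTER_CUBIC)
cv2.imwrite("pics/w1z.png",np.hstack([b2,b3])[:,:,::-1])
E
```

```text
z at wood 426.95718 expected 426.58483359546386
[278.9 185.8] [10.  20.3] [ 463.2 -141.    12. ]
[282.5 142.9] [40.  41.3] [470.3 -88.6  12. ]
[422.9 121.8] [38.8 39.3] [637.9 -73.1  12. ]
[282.   88.3] [30.1 38.9] [472.9 -26.3  12. ]
[426.   59.9] [41.3 47.9] [637.7  -4.8  12. ]
[430.5  -4.4] [38.4 43.4] [638.8  60.   12. ]
[7.40531324e-02 4.44394583e+02] 439.4330228755181
[6.32989918e-02 5.09835249e+02] 505.59421633766505
```

View pics/w1z.png

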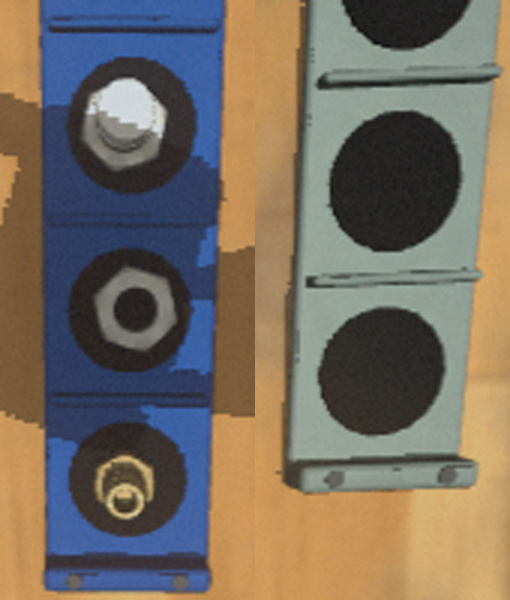

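Emit:
{"op": "jog_arm", "data": {"commands": [[0,2,-10,0,0,0],[0,2,-10,0,0,0],[0,2,-10,0,0,0],[0,2,-10,0,0,0],[0,2,-10,0,0,0],[0,2,-10,0,0,0],[0,2,-10,0,0,0]]}}

```text
time_s: 2.12
eef_pos: [465.1, -109.0, 153.3]
tool_rot: [1.255, 1.566, -0.369]
ft_force: [0.5, -0.7, -0.1]
finger_gap: 93.6
```

```bash
python3 - <<'E'
from h import *
s=r.get_state(); f=grab("wrist"); save(f,"pics/w2.png"); pickle.dump((s,f),open("w2.pkl","wb")); print(s["eef_pos"],s["ft_force"])
E
```

```text
[ 465.14645133 -109.01739978  153.26262816] [ 0.54570193 -0.67911699 -0.06355733]
```

View pics/w2.png

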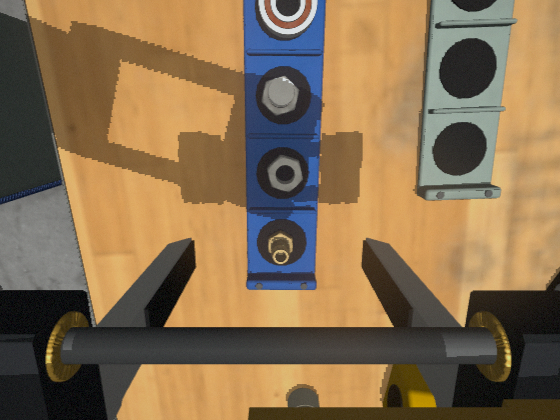

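The view shows the bolt at (283,94), nut at (284,174), hose tail at (281,243) and grey place-four disc at (460,148). The arm hadn't quite settled, so I'll take the frame again and measure from that.

Emit:
{"op": "jog_arm", "data": {"commands": [[0,0,0,0,0,0],[0,0,0,0,0,0],[0,0,0,0,0,0],[0,0,0,0,0,0]]}}

```text
time_s: 2.5
eef_pos: [463.8, -108.0, 150.9]
tool_rot: [1.239, 1.57, -0.384]
ft_force: [-0.2, -0.8, 0.1]
finger_gap: 94.1
```

```bash
cat > meas.py <<'E'
from h import *
def run(s,f,tag):
    R=Ro.from_euler("xyz",s["tool_rot"]).as_matrix(); C=cam(f,s["eef_pos"],R)
    h=hsv(f); im=f["img"]
    print(s["eef_pos"].round(1),"tool y yaw",np.arctan2(R[1,1],R[0,1]).round(4))
    # blue rack discs: non-blue blobs within the rack's outline
    blue=((h[...,0]>100)&(h[...,0]<130)&(h[...,1]>110)).astype(np.uint8)
    nb,lb,stb,_=cv2.connectedComponentsWithStats(cv2.morphologyEx(blue,cv2.MORPH_CLOSE,np.ones((3,3))))
    cs,hi=cv2.findContours(cv2.morphologyEx(blue,cv2.MORPH_CLOSE,np.ones((3,3))),cv2.RETR_CCOMP,cv2.CHAIN_APPROX_NONE)
    for i,c in enumerate(cs):
        if hi[0,i,3]>=0 and cv2.contourArea(c)>400:
            P=plane(f,c[:,0],12,C)[:,:2]; e=cv2.fitEllipse(P.astype(np.float32)); print("blue disc",np.round(e[0],1),np.round(e[1],1))
            mk=np.zeros(im.shape[:2],np.uint8); cv2.drawContours(mk,[c],-1,1,-1)
            part=((im.max(2)>75)&(cv2.erode(mk,np.ones((5,5)))>0)).astype(np.uint8)
            cc,_=cv2.findContours(part,cv2.RETR_EXTERNAL,cv2.CHAIN_APPROX_NONE)
            if cc:
                c2=max(cc,key=cv2.contourArea); print("   part px",c2[:,0].mean(0).round(1),cv2.contourArea(c2))
    grey=((h[...,1]<70)&(im.max(2)>90)).astype(np.uint8)
    cs,hi=cv2.findContours(grey,cv2.RETR_CCOMP,cv2.CHAIN_APPROX_NONE)
    for i,c in enumerate(cs):
        if hi[0,i,3]>=0 and 400<cv2.contourArea(c)<4000 and c[:,0,1].min()>3:
            P=plane(f,c[:,0],12,C)[:,:2]; e=cv2.fitEllipse(P.astype(np.float32)); print("grey disc",np.round(e[0],1),np.round(e[1],1))
    return C
E
python3 - <<'E'
from meas import *
s,f=pickle.load(open("w1.pkl","rb")); run(s,f,1)
s=r.get_state(); f=grab("wrist"); pickle.dump((s,f),open("w3.pkl","wb")); run(s,f,3)
a=cv2.resize(f["img"][130:290,235:325],None,fx=6,fy=6,interpolation=cv2.INTER_CUBIC)[:,:]
a=cv2.resize(f["img"][140:270,235:325],None,fx=4.5,fy=4.5,interpolation=cv2.INTER_CUBIC)
a=np.clip(a.astype(float)*1.6,0,255).astype(np.uint8)
cv2.imwrite("pics/w3z.png",a[:,:,::-1])
E
```

```text
[ 463.  -129.1  250.2] tool y yaw -0.0543
blue disc [ 466.2 -158.7] [50.7 51.4]
   part px [281.  201.4] 316.0
blue disc [470.7 -89. ] [50.7 51.1]
   part px [284.9 142.5] 524.0
blue disc [474.8 -19.4] [50.7 51. ]
   part px [281.1  80.7] 623.5
grey disc [636.5 -75.2] [50.2 50.7]
grey disc [637.8  -5.2] [50.4 50.7]
[ 463.8 -108.   150.9] tool y yaw -0.052
blue disc [ 466.2 -158.8] [50.5 50.9]
   part px [282.2 249.5] 586.0
blue disc [470.4 -89.1] [50.2 50.6]
   part px [286.7 174.8] 882.0
blue disc [474.9 -19.2] [50.2 50.8]
   part px [282.2  96.3] 1035.5
grey disc [636.5 -75.1] [50.  50.7]
grey disc [637.7  -5.2] [50.2 50.8]
```

View pics/w3z.png

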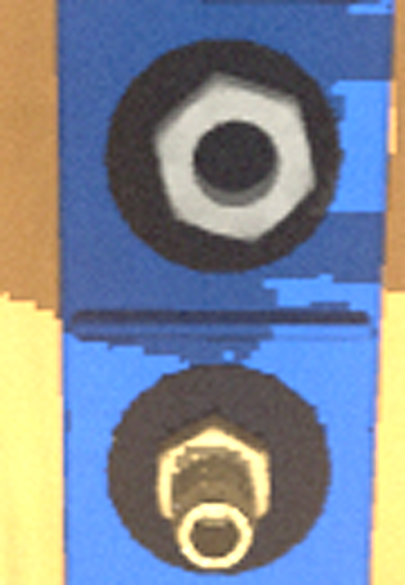

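Disc positions agree to about 0.2 mm between the two heights. Now I need the part centres and the hexagon yaws.

```bash
python3 - <<'E'
from h import *
s,f=pickle.load(open("w3.pkl","rb"))
R=Ro.from_euler("xyz",s["tool_rot"]).as_matrix(); C=cam(f,s["eef_pos"],R); im=f["img"]
h=hsv(f)
def hexfit(P,af):
    # support widths by angle: find yaw with min width (flat normal)
    best=[]
    for a in np.radians(np.arange(-30,30,0.5)):
        W=0
        for k in range(3):
            d=np.array([np.cos(a+k*np.pi/3),np.sin(a+k*np.pi/3)]); t=P@d; W+=t.max()-t.min()
        best.append((W/3,a))
    return min(best)
def blob(box,mask):
    x0,x1,y0,y1=box; m=np.zeros(im.shape[:2],np.uint8); m[y0:y1,x0:x1]=mask[y0:y1,x0:x1]
    cc,_=cv2.findContours(m,cv2.RETR_EXTERNAL,cv2.CHAIN_APPROX_NONE); return max(cc,key=cv2.contourArea)[:,0].astype(float)
c=blob((262,312,148,200),(im.min(2)>75))
for z in (26,28):
    P=plane(f,c,z,C)[:,:2]; w,a=hexfit(P,30); hu=cv2.convexHull(P.astype(np.float32)); M=cv2.moments(hu)
    print("nut",z,M["m10"]/M["m00"],M["m01"]/M["m00"],"w",w,"yaw",a)
# hose: upper part of the hexagon
c=blob((262,305,225,270),(im.max(2)>85)); P=plane(f,c,22,C)[:,:2]
k=P[:,1]>-163
print("hose hex x",P[k,0].min(),P[k,0].max(),"ymax",P[:,1].max())
e=cv2.fitEllipse(c[c[:,1]>252].astype(np.float32)); print("tip px",e, plane(f,e[0],48,C))
# left/right flat directions
k2=(P[:,1]>-165)&(P[:,1]<-155)
for sg in (-1,1):
    Q=P[k2&((P[:,0]-P[k,0].mean())*sg>8)]; print(sg,len(Q),np.polyfit(Q[:,1],Q[:,0],1))
# bolt top
c=blob((262,305,75,118),((im.min(2)>110))); e=cv2.fitEllipse(c.astype(np.float32)); print("bolt blob",e)
a=cv2.resize(im[0:130,235:325],None,fx=4.5,fy=4.5,interpolation=cv2.INTER_CUBIC); cv2.imwrite("pics/w3b.png",a[:,:,::-1])
E
```

```text
nut 26 472.85290927508754 -87.36008785303896 w 29.64551355588007 yaw 0.19198621771937624
nut 28 472.81803610363437 -87.00703356668387 w 29.450999841816976 yaw 0.19198621771937624
hose hex x 452.3811388582154 476.798215471244 ymax -144.32201320496938
tip px ((281.93023681640625, 234.86874389648438), (26.959516525268555, 61.30990982055664), 179.47393798828125) [[ 465.6963073  -135.79724038   48.        ]]
-1 10 [-1.0812423e-01  4.3603790e+02]
1 10 [4.05569453e-02 4.82964732e+02]
bolt blob ((282.363525390625, 95.98738861083984), (33.262428283691406, 35.83987045288086), 7.7172160148620605)
```

View pics/w3b.png

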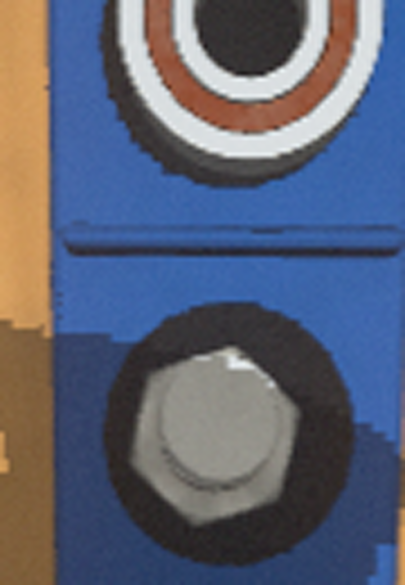

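```bash
python3 - <<'E'
from h import *
s,f=pickle.load(open("w3.pkl","rb"))
R=Ro.from_euler("xyz",s["tool_rot"]).as_matrix(); C=cam(f,s["eef_pos"],R)
print("hose tip",plane(f,[235+213/4.5-.4,140+537/4.5-.4],48,C))
print("bolt tip",plane(f,[235+219/4.5-.4,424/4.5-.4],74,C))
print("bearing x",plane(f,[[235+(118+384)/9-.4,3]],26,C))
print(proj(f,[[464.6,-157.8,48]],C))
E
```

```text
hose tip [[ 464.56682099 -158.54048727   48.        ]]
bolt tip [[472.1222324  -19.90549197  74.        ]]
bearing x [[481.96688906  50.92550271  26.        ]]
[[281.92921049 258.16477934]]
```

Emit:
{"op": "jog_arm", "data": {"commands": [[0.1,-5.0,-2,0,0,0.03],[0.1,-5.0,-5,0,0,0.03],[0.1,-5.0,-8,0,0,0.03],[0.1,-5.0,-10,0,0,0.03],[0.1,-5.0,-11.5,0,0,0.03],[0.1,-5.0,-12.5,0,0,0.03],[0.1,-5.0,-13.2,0,0,0.03],[0.1,-5.0,-13.6,0,0,0.03],[0.1,-5.0,-13.6,0,0,0.03],[0.1,-5.0,-13.6,0,0,0.03],[0.1,-5.0,-13.6,0,0,0.03],[0.1,-5.0,-13.6,0,0,0.03]]}}

```text
time_s: 3.55
eef_pos: [465.5, -158.2, 15.6]
tool_rot: [1.157, 1.569, -0.435]
ft_force: [-0.1, -0.6, -0.1]
finger_gap: 93.8
```

Emit:
{"op": "jog_arm", "data": {"commands": [[0,0,0,0,0,0],[0,0,0,0,0,0],[0,0,0,0,0,0],[0,0,0,0,0,0],[0,0,0,0,0,0],[0,0,0,0,0,0],[0,0,0,0,0,0],[0,0,0,0,0,0],[0,0,0,0,0,0],[0,0,0,0,0,0]], "claw": 1, "force": 15}}

```text
time_s: 4.38
eef_pos: [464.7, -157.9, 14.5]
tool_rot: [1.779, 1.571, 0.186]
ft_force: [-0.8, 1.3, -0.4]
finger_gap: 30.4
```

Emit:
{"op": "jog_arm", "data": {"commands": [[0,0,0,0,0,0],[0,0,0,0,0,0],[0,0,0,0,0,0],[0,0,0,0,0,0],[0,0,0,0,0,0]]}}

```text
time_s: 4.8
eef_pos: [464.7, -157.9, 14.5]
tool_rot: [1.57, 1.571, -0.023]
ft_force: [-0.1, 0.6, -1.6]
finger_gap: 23.6
```

```bash
python3 - <<'E'
from h import *
s=r.get_state(); f=grab("wrist"); save(f,"pics/w4.png"); print(s["finger_gap"],s["eef_pos"])
R=Ro.from_euler("xyz",s["tool_rot"]).as_matrix(); print(np.arctan2(R[1,1],R[0,1]))
E
```

```text
23.599324342044252 [ 464.68413132 -157.91393925   14.50283084]
-0.02199422195557908
```

View pics/w4.png

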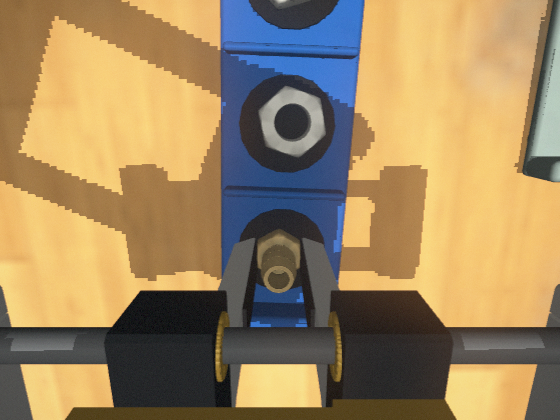

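The gap is 23.6 mm across the hexagon and the part is seated between the pads. I'll lift it and carry it to grey place one.

Emit:
{"op": "jog_arm", "data": {"commands": [[0,0,1,0,0,0],[0,0,3.5,0,0,0],[0,0,6.5,0,0,0],[0,0,9,0,0,0],[1,1.7,9,0,0,0.01],[2.8,4.7,9,0,0,0.02],[4.8,8,9,0,0,0.04],[6.8,11.3,9,0,0,0.04],[8.8,14.6,9,0,0,0.04],[10.8,18,9,0,0,0.04],[12.8,21.3,9,0,0,0.04],[14.6,24.3,9,0,0,0.04]]}}

```text
time_s: 5.85
eef_pos: [611.5, 87.4, 105.1]
tool_rot: [1.943, 1.57, 0.391]
ft_force: [1.1, -0.7, -0.7]
finger_gap: 23.1
```

Emit:
{"op": "jog_arm", "data": {"commands": [[1.6,2.7,0,0,0,0],[2.6,4.4,0,0,0,0],[2.9,5.0,0,0,0,0],[2.9,5.0,-1,0,0,0],[2.9,5.0,-2,0,0,0],[2.9,5.0,-2,0,0,0],[2.9,5.0,-2,0,0,0],[2.9,5.0,-2,0,0,0]]}}

```text
time_s: 6.52
eef_pos: [639.1, 133.7, 84.2]
tool_rot: [-1.231, 1.57, -2.786]
ft_force: [0.4, -0.3, -1.0]
finger_gap: 23.4
```

```bash
python3 - <<'E'
from meas import *
s=r.get_state(); f=grab("wrist"); save(f,"pics/w5.png");pickle.dump((s,f),open("w5.pkl","wb")); print(s["finger_gap"]); run(s,f,5)
E
```

```text
23.351050295089546
[639.1 133.7  84.2] tool y yaw 0.0163
```

View pics/w5.png

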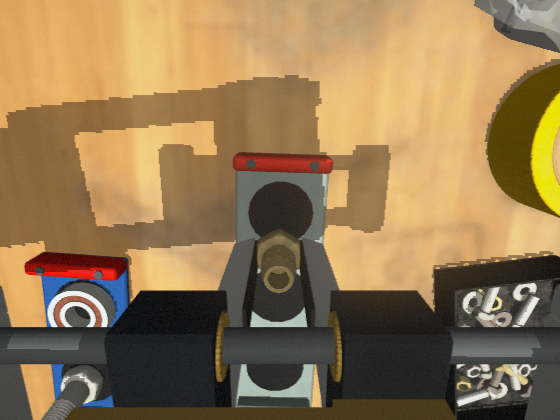

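The disc at about (281,212) is partly hidden by the held part, and the red end plate is at row 162. I'll fit the visible arc to check the target.

```bash
cat >> meas.py <<'E'
from scipy.optimize import least_squares
def arc(s,f,box,z=12,rad=25.2,thr=60):
    R=Ro.from_euler("xyz",s["tool_rot"]).as_matrix(); C=cam(f,s["eef_pos"],R)
    x0,x1,y0,y1=box; m=(f["img"].max(2)<thr).astype(np.uint8); pts=[]
    for y in range(y0,y1):
        x=np.nonzero(m[y,x0:x1])[0]+x0
        if len(x)>6: pts+=[(x.min()-.5,y),(x.max()+.5,y)]
    for x in range(x0,x1):
        y=np.nonzero(m[y0:y1,x])[0]+y0
        if len(y)>6 and y.min()>y0: pts.append((x,y.min()-.5))
    P=plane(f,pts,z,C)[:,:2]
    q=least_squares(lambda p:np.hypot(*(P-p[:2]).T)-p[2],[*P.mean(0),rad],loss="soft_l1")
    print("disc",q.x.round(2),"rms",np.sqrt(np.mean(q.fun**2)).round(2)); return q.x
E
python3 - <<'E'
from meas import *
s,f=pickle.load(open("w5.pkl","rb")); arc(s,f,(240,322,172,228))
E
```

```text
disc [640.27 135.22  24.3 ] rms 0.22
```

Emit:
{"op": "jog_arm", "data": {"commands": [[0,0,-2,0,0,0],[0,0,-3.5,0,0,0],[0,0,-4.5,0,0,0],[0,0,-5,0,0,0],[0,0,-5,0,0,0],[0,0,-5,0,0,0],[0,0,-5,0,0,0]]}}

```text
time_s: 7.15
eef_pos: [640.5, 135.1, 35.8]
tool_rot: [1.675, 1.568, 0.122]
ft_force: [0.4, 0.1, -0.3]
finger_gap: 23.3
```

```bash
python3 - <<'E'
from meas import *
s=r.get_state(); print(s["eef_pos"],s["ft_force"],s["finger_gap"])
f=grab("wrist"); save(f,"pics/w6.png"); print(r.get_state()["eef_pos"])
E
```

```text
[640.5111412  135.12648166  35.83296165] [ 0.36311917  0.07718952 -0.30305064] 23.31828274981365
[640.57756701 135.21738239  35.91633196]
```

View pics/w6.png

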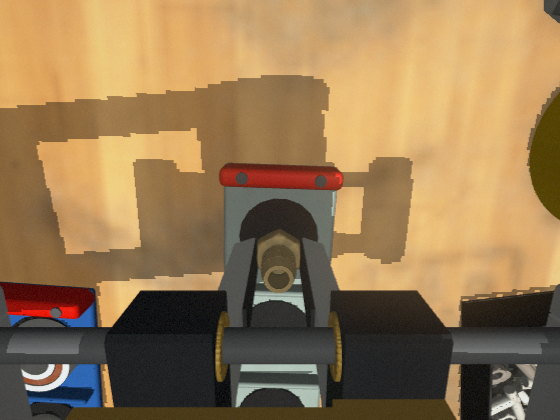

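Emit:
{"op": "jog_arm", "data": {"commands": [[0,0,-0.7,0,0,0],[0,0,-1.3,0,0,0],[0,0,-1.7,0,0,0],[0,0,-1.9,0,0,0],[0,0,-2,0,0,0],[0,0,-2,0,0,0],[0,0,-2,0,0,0],[0,0,-2,0,0,0]]}}

```text
time_s: 7.87
eef_pos: [639.8, 135.1, 14.5]
tool_rot: [1.72, 1.57, 0.167]
ft_force: [-1.1, 0.2, 0.6]
finger_gap: 23.2
```

```bash
python3 - <<'E'
from meas import *
s=r.get_state(); print(s["eef_pos"],s["ft_force"],s["finger_gap"],s["qpos"])
f=grab("wrist"); save(f,"pics/w7.png");arc(s,f,(240,330,205,235))
E
```

```text
[639.81902941 135.10718595  14.52624444] [-1.07519969  0.19784545  0.60652992] 23.156281997442544 [1.21433893e-01 4.16217625e-01 1.35482912e+00 2.13837184e-05
 1.37009088e+00 1.03422919e-01]
disc [640.41 135.43  24.32] rms 0.14
```

View pics/w7.png

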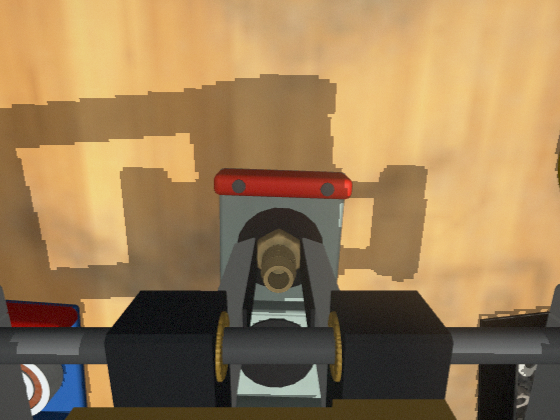

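Emit:
{"op": "jog_arm", "data": {"commands": [[0,0,0,0,0,0],[0,0,0,0,0,0],[0,0,0,0,0,0],[0,0,0,0,0,0],[0,0,0,0,0,0],[0,0,0,0,0,0],[0,0,1.0,0,0,0],[0,0,3.5,0,0,0],[0,0,7,0,0,0],[0,0,10,0,0,0],[0,0,12,0,0,0],[0,0,12,0,0,0]], "claw": 0}}

```text
time_s: 8.92
eef_pos: [643.1, 135.6, 142.7]
tool_rot: [1.678, 1.558, 0.125]
ft_force: [0.8, -0.5, 1.1]
finger_gap: 93.9
```

```bash
python3 - <<'E'
from meas import *
s=r.get_state(); f=grab("wrist"); save(f,"pics/w8.png");pickle.dump((s,f),open("w8.pkl","wb")); run(s,f,8)
E
```

```text
[643.1 135.6 142.7] tool y yaw 0.0181
grey disc [636.5 -74.8] [50.3 52.1]
grey disc [639.1  65.1] [49.6 50.9]
grey disc [640.5 135.2] [50.7 51.4]
```

View pics/w8.png

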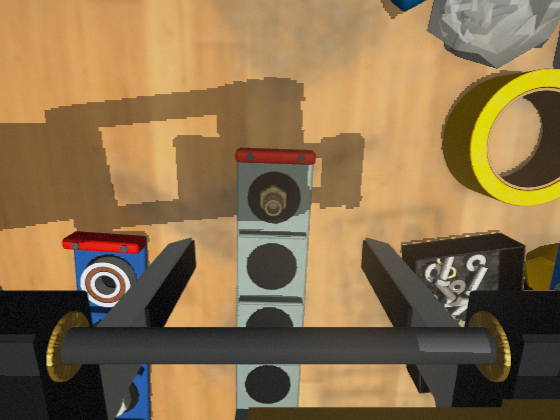

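Hose tail stands upright and centred in grey place one. Next is the nut.

Emit:
{"op": "jog_arm", "data": {"commands": [[-1.0,-1.3,0,0,0,0.02],[-3,-4,0,0,0,0.05],[-5,-6.7,0,0,0,0.09],[-7.2,-9.6,0,0,0,0.13],[-9.4,-12.5,0,0,0,0.17],[-11.6,-15.4,0,0,0,0.17],[-13.7,-18.2,0,0,0,0.17],[-15.4,-20.5,0,0,0,0.17],[-16.4,-21.8,0,0,0,0.17],[-16.7,-22.2,0,0,0,0.17],[-16.7,-22.2,-2,0,0,0.17],[-16.7,-22.2,-4,0,0,0.17]]}}

```text
time_s: 9.97
eef_pos: [473.3, -87.0, 94.4]
tool_rot: [1.366, 1.568, -0.017]
ft_force: [-0.0, -0.1, -0.6]
finger_gap: 94.4
```

Emit:
{"op": "jog_arm", "data": {"commands": [[0,0,-2,0,0,0],[0,0,-4,0,0,0],[0,0,-6,0,0,0],[0,0,-7,0,0,0],[0,0,-7.7,0,0,0],[0,0,-8,0,0,0],[0,0,-8,0,0,0],[0,0,-8,0,0,0],[0,0,-8,0,0,0]]}}

```text
time_s: 10.72
eef_pos: [473.7, -87.1, 15.7]
tool_rot: [1.125, 1.568, -0.258]
ft_force: [0.5, -0.1, 0.4]
finger_gap: 94.1
```

```bash
python3 - <<'E'
from meas import *
s=r.get_state(); f=grab("wrist"); save(f,"pics/w9.png"); print(s["eef_pos"])
R=Ro.from_euler("xyz",s["tool_rot"]).as_matrix(); C=cam(f,s["eef_pos"],R); print(np.arctan2(R[1,1],R[0,1]))
print("nut expected px",proj(f,[[472.8,-87,28]],C))
E
```

```text
[473.67233569 -87.13713958  15.69612542]
0.18804820146720774
nut expected px [[277.32437565 259.27411304]]
```

View pics/w9.png

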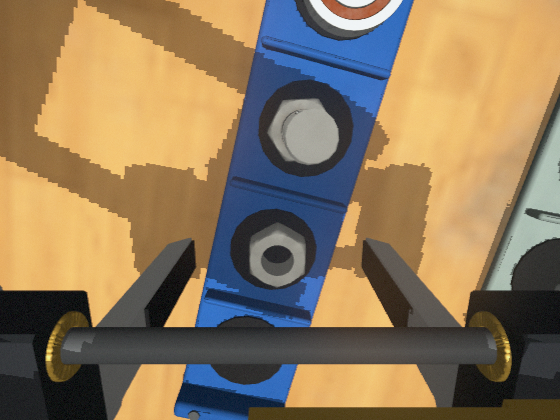

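The nut's hole is at (278,259), matching the predicted (277,259), and its flats are aligned with the jaws. Closing.

Emit:
{"op": "jog_arm", "data": {"commands": [[0,0,0,0,0,0],[0,0,0,0,0,0],[0,0,0,0,0,0],[0,0,0,0,0,0],[0,0,0,0,0,0],[0,0,0,0,0,0],[0,0,0,0,0,0],[0,0,0,0,0,0],[0,0,0,0,0,0],[0,0,0,0,0,0],[0,0,0,0,0,0],[0,0,0,0,0,0]], "claw": 1, "force": 18}}

```text
time_s: 11.77
eef_pos: [472.7, -86.9, 14.5]
tool_rot: [1.886, 1.571, 0.503]
ft_force: [-0.3, -0.5, 0.1]
finger_gap: 29.6
```

Emit:
{"op": "jog_arm", "data": {"commands": [[0,0,0,0,0,0],[0,0,0,0,0,0]]}}

```text
time_s: 11.93
eef_pos: [472.7, -86.9, 14.5]
tool_rot: [2.077, 1.571, 0.695]
ft_force: [-0.1, 0.2, -0.5]
finger_gap: 29.5
```

```bash
python3 - <<'E'
from meas import *
s=r.get_state(); f=grab("wrist"); save(f,"pics/w10.png"); print(s["eef_pos"])
R=Ro.from_euler("xyz",s["tool_rot"]).as_matrix(); C=cam(f,s["eef_pos"],R)
h=f["img"][215:300,230:330]; 
print(plane(f,[[278,284],[278,227],[278,258]],28,C))
E
```

```text
[472.66359083 -86.88834242  14.46517275]
[[ 474.73812597 -100.24747031   28.        ]
 [ 468.74284861  -68.60796039   28.        ]
 [ 471.93365147  -85.44712104   28.        ]]
```

View pics/w10.png

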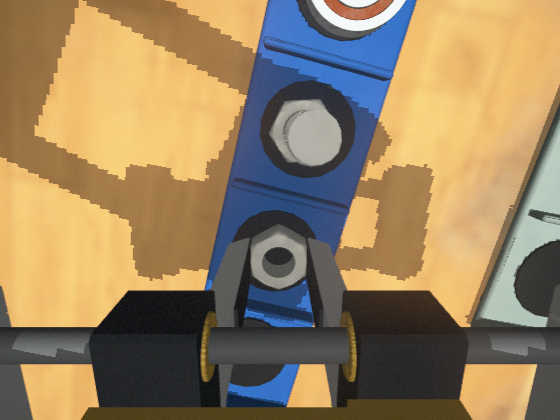

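Emit:
{"op": "jog_arm", "data": {"commands": [[0,0,1,0,0,0],[0,0,3.5,0,0,0],[0,0,6.5,0,0,0],[0,0,8.5,0,0,0],[0.8,0.7,9,0,0,0],[2.6,2.4,9,0,0,0.01],[5,4.6,9,0,0,0.02],[7.5,6.8,9,0,0,0.03],[10,9.1,9,0,0,0.04],[12.5,11.4,9,0,0,0.04],[14.7,13.4,9,0,0,0.04],[16.1,14.7,9,0,0,0.04]]}}

```text
time_s: 12.98
eef_pos: [635.1, 63.2, 102.9]
tool_rot: [-2.618, 1.569, 2.324]
ft_force: [0.7, -0.8, -0.7]
finger_gap: 29.1
```

Emit:
{"op": "jog_arm", "data": {"commands": [[0.54,0.49,0,0,0,0],[0.54,0.49,-2,0,0,0],[0.54,0.49,-4,0,0,0],[0.54,0.49,-5.5,0,0,0],[0.54,0.49,-6.5,0,0,0],[0.54,0.49,-7,0,0,0],[0.54,0.49,-7,0,0,0],[0.54,0.49,-7,0,0,0],[0.54,0.49,-7,0,0,0]]}}

```text
time_s: 13.73
eef_pos: [640.0, 64.9, 36.0]
tool_rot: [1.368, 1.568, 0.025]
ft_force: [0.1, 1.1, 0.2]
finger_gap: 29.6
```

```bash
python3 - <<'E'
from meas import *
s=r.get_state(); f=grab("wrist"); save(f,"pics/w11.png");pickle.dump((s,f),open("w11.pkl","wb")); print(s["eef_pos"],s["finger_gap"],s["ft_force"])
R=Ro.from_euler("xyz",s["tool_rot"]).as_matrix(); C=cam(f,s["eef_pos"],R)
print("disc2 px",proj(f,[[639.1,65,12],[640.4,135,12]],C))
E
```

```text
[639.95228743  64.87879871  35.9765136 ] 29.621254320966894 [0.13794371 1.08268407 0.17845784]
disc2 px [[277.43808955 235.71058782]
 [306.73095331 125.29634096]]
```

View pics/w11.png

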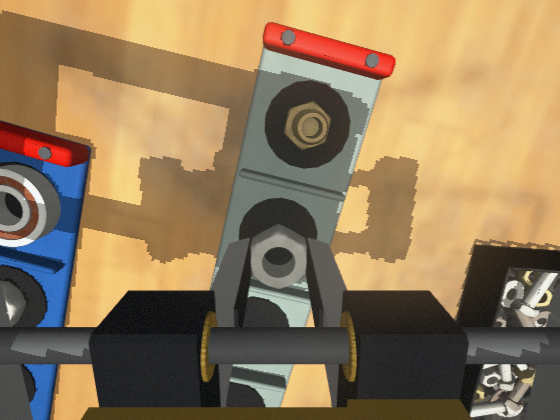

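The nut hangs level over disc two and the predicted disc position matches what I see. Lowering.

Emit:
{"op": "jog_arm", "data": {"commands": [[0,0,-0.7,0,0,0],[0,0,-1.3,0,0,0],[0,0,-1.7,0,0,0],[0,0,-1.9,0,0,0],[0,0,-2,0,0,0],[0,0,-2,0,0,0],[0,0,-2,0,0,0],[0,0,-2,0,0,0],[0,0,-2,0,0,0]]}}

```text
time_s: 14.53
eef_pos: [639.2, 65.0, 14.5]
tool_rot: [1.521, 1.57, 0.178]
ft_force: [0.3, -0.4, 1.5]
finger_gap: 29.3
```

```bash
python3 - <<'E'
from meas import *
s=r.get_state(); f=grab("wrist"); save(f,"pics/w12.png"); print(s["eef_pos"],s["finger_gap"],s["ft_force"])
E
```

```text
[639.1903245   65.00679057  14.53447015] 29.259364019696935 [ 0.30369124 -0.43131103  1.53747381]
```

View pics/w12.png

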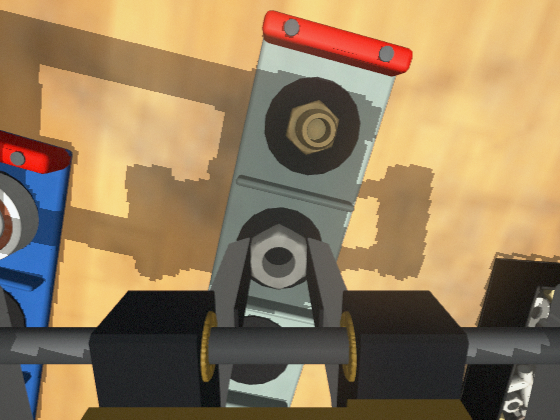

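Nut is seated. Releasing it and rising.

Emit:
{"op": "jog_arm", "data": {"commands": [[0,0,0,0,0,0],[0,0,0,0,0,0],[0,0,0,0,0,0],[0,0,0,0,0,0],[0,0,0,0,0,0],[0,0,0,0,0,0],[0,0,1.0,0,0,0],[0,0,3.5,0,0,0],[0,0,7,0,0,0],[0,0,11,0,0,0],[0,0,14,0,0,0],[0,0,14,0,0,0]], "claw": 0}}

```text
time_s: 15.58
eef_pos: [643.3, 65.1, 165.3]
tool_rot: [1.36, 1.554, 0.017]
ft_force: [-0.3, -0.6, 1.1]
finger_gap: 93.9
```

Emit:
{"op": "jog_arm", "data": {"commands": [[0,0,0,0,0,0],[0,0,0,0,0,0],[0,0,0,0,0,0]]}}

```text
time_s: 15.83
eef_pos: [638.0, 65.0, 152.5]
tool_rot: [-1.783, 1.567, -3.125]
ft_force: [0.1, -0.7, 0.8]
finger_gap: 94.1
```

```bash
python3 - <<'E'
from meas import *
s=r.get_state(); f=grab("wrist"); save(f,"pics/w13.png");pickle.dump((s,f),open("w13.pkl","wb")); C=run(s,f,8)
print(proj(f,[[639.1,65,28],[472,-20,74],[479,50,26]],C))
E
```

```text
[638.   65.  152.5] tool y yaw 0.228
blue disc [477.6  49.1] [51.6 57.2]
   part px [110.3 172.7] 2095.5
grey disc [475.3  47.2] [40.  40.4]
grey disc [637.8  -5. ] [49.7 50.7]
grey disc [639.3  65.1] [50.4 51. ]
grey disc [640.7 134.9] [50.7 50.9]
[[280.30773348 198.697379  ]
 [ 58.99752514 265.20773472]
 [104.54334853 175.02014838]]
```

View pics/w13.png

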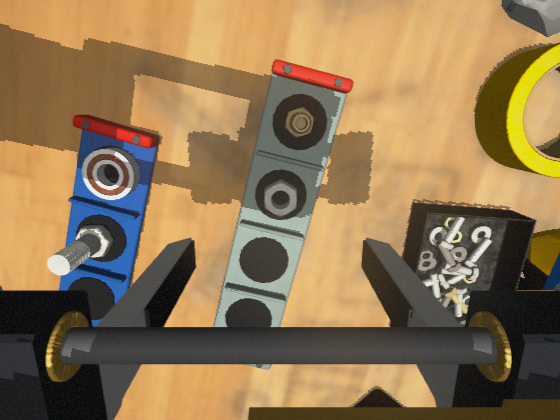

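The nut is upright and centred. Next is the bolt: I'll stop above it and look first.

Emit:
{"op": "jog_arm", "data": {"commands": [[-1.0,-0.5,0,0,0,-0.04],[-3,-1.5,0,0,0,-0.1],[-5.5,-2.8,0,0,0,-0.18],[-8.2,-4.1,0,0,0,-0.25],[-10.9,-5.5,-1,0,0,-0.29],[-13.4,-6.8,-2,0,0,-0.29],[-15.4,-7.8,-2,0,0,-0.29],[-16.4,-8.3,-2,0,0,-0.29],[-16.7,-8.5,-2,0,0,-0.29],[-16.7,-8.5,-2,0,0,-0.29],[-16.7,-8.5,-2,0,0,-0.29],[-16.7,-8.5,-2,0,0,-0.29]]}}

```text
time_s: 16.88
eef_pos: [473.1, -19.7, 134.7]
tool_rot: [1.865, 1.57, 0.233]
ft_force: [0.2, 0.2, 0.7]
finger_gap: 94.0
```

Emit:
{"op": "jog_arm", "data": {"commands": [[0,0,0,0,0,0],[0,0,0,0,0,0]]}}

```text
time_s: 17.05
eef_pos: [472.7, -19.7, 134.5]
tool_rot: [2.374, 1.571, 0.741]
ft_force: [-0.4, 0.0, 0.5]
finger_gap: 93.9
```

```bash
python3 - <<'E'
from meas import *
s=r.get_state(); f=grab("wrist"); save(f,"pics/w14.png");pickle.dump((s,f),open("w14.pkl","wb")); C=run(s,f,8)
print(proj(f,[[472.1,-19.9,74],[482,51,26]],C))
E
```

```text
[472.7 -19.7 134.5] tool y yaw -0.0613
blue disc [470.4 -88.8] [50.2 50.7]
blue disc [474.5 -21. ] [49.6 56.2]
   part px [277.3 205.1] 1198.5
grey disc [481.9  51. ] [21.4 21.7]
grey disc [482.  51.] [40.  40.6]
grey disc [636.4 -75.1] [50.  50.9]
grey disc [637.8  -5.1] [50.2 50.4]
grey disc [638.7  64.9] [47.3 49.2]
[[277.35173522 219.37131631]
 [284.13892692 118.34065127]]
```

View pics/w14.png

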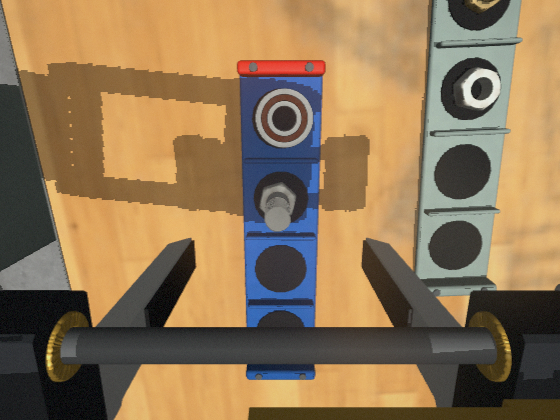

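The bolt tip is at (277,219), right where predicted, and the bearing is near (481.5,51.2). Descending on the shank.

Emit:
{"op": "jog_arm", "data": {"commands": [[0,0,-1,0,0,0],[0,0,-3,0,0,0],[0,0,-5.5,0,0,0],[0,0,-7.5,0,0,0],[0,0,-9,0,0,0],[0,0,-9.7,0,0,0],[0,0,-10,0,0,0],[0,0,-10,0,0,0],[0,0,-10,0,0,0],[0,0,-10,0,0,0]]}}

```text
time_s: 17.93
eef_pos: [473.1, -20.2, 35.8]
tool_rot: [1.475, 1.568, -0.158]
ft_force: [-0.1, -0.5, 0.8]
finger_gap: 94.1
```

Emit:
{"op": "jog_arm", "data": {"commands": [[0,0,0,0,0,0],[0,0,0,0,0,0],[0,0,0,0,0,0],[0,0,0,0,0,0],[0,0,0,0,0,0],[0,0,0,0,0,0],[0,0,0,0,0,0],[0,0,0,0,0,0],[0,0,0,0,0,0],[0,0,0,0,0,0],[0,0,0,0,0,0],[0,0,0,0,0,0]], "claw": 1, "force": 25}}

```text
time_s: 18.93
eef_pos: [472.1, -20.0, 34.5]
tool_rot: [1.193, 1.571, -0.439]
ft_force: [-0.6, -0.6, 0.3]
finger_gap: 19.4
```

Emit:
{"op": "jog_arm", "data": {"commands": [[0,0,0,0,0,0],[0,0,0,0,0,0],[0,0,0,0,0,0],[0,0,0,0,0,0]]}}

```text
time_s: 19.27
eef_pos: [472.0, -20.0, 34.5]
tool_rot: [1.746, 1.571, 0.113]
ft_force: [0.6, 0.9, 0.5]
finger_gap: 19.6
```

```bash
python3 - <<'E'
from meas import *
s=r.get_state(); f=grab("wrist"); save(f,"pics/w15.png");pickle.dump((s,f),open("w15.pkl","wb")); C=run(s,f,8);print(s["finger_gap"],s["ft_force"])
E
```

```text
[472.  -20.   34.5] tool y yaw -0.062
blue disc [481.1  50.9] [51.3 54.1]
   part px [287.1 118.1] 5988.0
grey disc [481.9  51.1] [21.3 21.5]
19.624597192119175 [0.56932464 0.93036979 0.46992358]
```

View pics/w15.png

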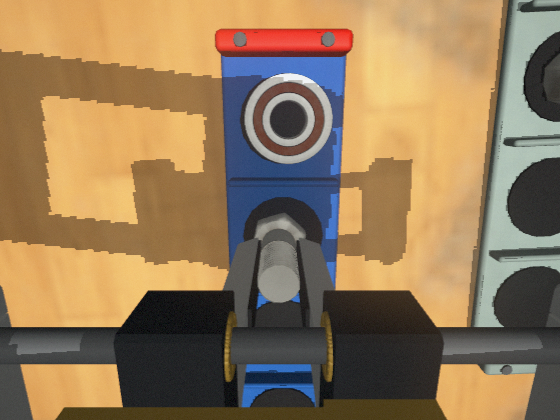

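Emit:
{"op": "jog_arm", "data": {"commands": [[0,0,1,0,0,0],[0,0,3,0,0,0],[0,0,5.5,0,0,0],[0,0,7,0,0,0],[1,0.1,7,0,0,0.01],[3,0.3,7,0,0,0.02],[5.5,0.5,7,0,0,0.04],[8,0.7,7,0,0,0.04],[10.5,0.9,7,0,0,0.04],[13,1.2,7,0,0,0.04],[15,1.35,7,0,0,0.04],[16.2,1.45,7,0,0,0.04]]}}

```text
time_s: 20.32
eef_pos: [635.9, -5.1, 102.2]
tool_rot: [-1.83, 1.569, 2.861]
ft_force: [-1.1, 0.4, -2.3]
finger_gap: 19.8
```

Emit:
{"op": "jog_arm", "data": {"commands": [[0.37,0.04,0,0,0,0],[0.37,0.04,-1,0,0,0],[0.37,0.04,-2.5,0,0,0],[0.37,0.04,-4,0,0,0],[0.37,0.04,-4.8,0,0,0],[0.37,0.04,-5,0,0,0],[0.37,0.04,-5,0,0,0],[0.37,0.04,-5,0,0,0],[0.37,0.04,-5,0,0,0],[0.37,0.04,-5,0,0,0]]}}

```text
time_s: 21.15
eef_pos: [638.5, -5.2, 55.9]
tool_rot: [1.51, 1.568, -0.083]
ft_force: [0.1, -0.3, -1.5]
finger_gap: 19.3
```

```bash
python3 - <<'E'
from meas import *
s=r.get_state(); f=grab("wrist"); save(f,"pics/w16.png");pickle.dump((s,f),open("w16.pkl","wb")); C=run(s,f,8);print(s["finger_gap"],s["ft_force"])
g=grab("side"); save(g,"pics/s16.png"); a=cv2.resize(g["img"][100:290,180:350],None,fx=3,fy=3); cv2.imwrite("pics/s16z.png",a[:,:,::-1])
E
```

```text
[638.5  -5.2  55.9] tool y yaw -0.022
blue disc [474.8 -18.9] [49.6 50.2]
grey disc [471.1  50.4] [20.9 21.9]
grey disc [638.9  64. ] [18.8 19.1]
19.296221023980983 [ 0.1464974  -0.33943075 -1.47778639]
```

View pics/w16.png

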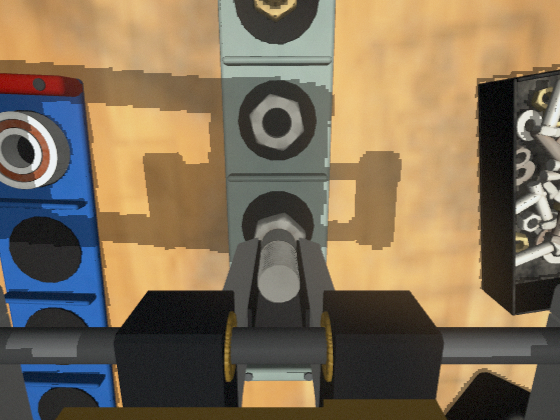

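View pics/s16z.png

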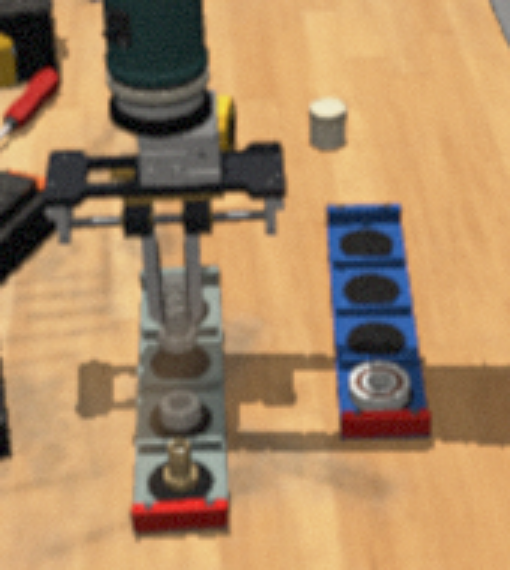

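The bolt hangs straight over disc three. Lowering it.

Emit:
{"op": "jog_arm", "data": {"commands": [[0,0,-0.7,0,0,0],[0,0,-1.3,0,0,0],[0,0,-1.7,0,0,0],[0,0,-1.9,0,0,0],[0,0,-2,0,0,0],[0,0,-2,0,0,0],[0,0,-2,0,0,0],[0,0,-2,0,0,0],[0,0,-2,0,0,0]]}}

```text
time_s: 22.0
eef_pos: [637.9, -5.1, 34.5]
tool_rot: [1.623, 1.57, 0.03]
ft_force: [-1.2, 0.6, 0.2]
finger_gap: 19.5
```

```bash
python3 - <<'E'
from meas import *
s=r.get_state(); f=grab("wrist"); save(f,"pics/w17.png"); print(s["eef_pos"],s["finger_gap"],s["ft_force"])
E
```

```text
[637.91397609  -5.1141622   34.54801375] 19.50426265198081 [-1.15282678  0.57121576  0.15701357]
```

View pics/w17.png

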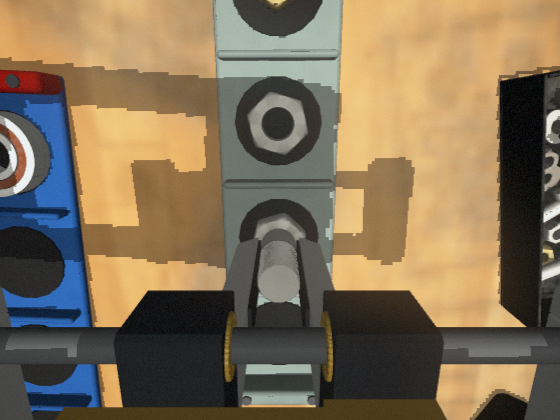

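The wrist load has dropped out, so the bolt is seated. Releasing it and rising.

Emit:
{"op": "jog_arm", "data": {"commands": [[0,0,0,0,0,0],[0,0,0,0,0,0],[0,0,0,0,0,0],[0,0,0,0,0,0],[0,0,0,0,0,0],[0,0,0,0,0,0],[0,0,0.5,0,0,0],[0,0,2.5,0,0,0],[0,0,5.5,0,0,0],[0,0,8.5,0,0,0],[0,0,11,0,0,0],[0,0,12,0,0,0]], "claw": 0}}

```text
time_s: 23.05
eef_pos: [639.9, -5.3, 160.2]
tool_rot: [1.503, 1.562, -0.09]
ft_force: [1.1, -0.7, -0.3]
finger_gap: 92.8
```

Emit:
{"op": "jog_arm", "data": {"commands": [[0,0,0,0,0,0],[0,0,0,0,0,0],[0,0,0,0,0,0]]}}

```text
time_s: 23.3
eef_pos: [636.6, -5.0, 152.0]
tool_rot: [-1.645, 1.567, 3.046]
ft_force: [0.1, -0.5, -0.2]
finger_gap: 94.3
```

```bash
python3 - <<'E'
from meas import *
s=r.get_state(); f=grab("wrist"); save(f,"pics/w18.png");pickle.dump((s,f),open("w18.pkl","wb")); C=run(s,f,8)
print(proj(f,[[637.75,-5.1,74],[637.75,-5.1,24]],C))
E
```

```text
[636.6  -5.  152. ] tool y yaw -0.022
blue disc [474.9 -18.9] [49.6 50.3]
blue disc [477.2  50.7] [51.2 56.8]
   part px [104.5 138.6] 2280.0
grey disc [474.5  50.4] [39.7 40.5]
grey disc [636.6 -74.8] [49.7 50.5]
grey disc [638.   -4.6] [47.4 47.8]
grey disc [639.3  64.8] [50.5 50.8]
[[280.10643189 212.52634857]
 [280.01173813 197.53301658]]
```

View pics/w18.png

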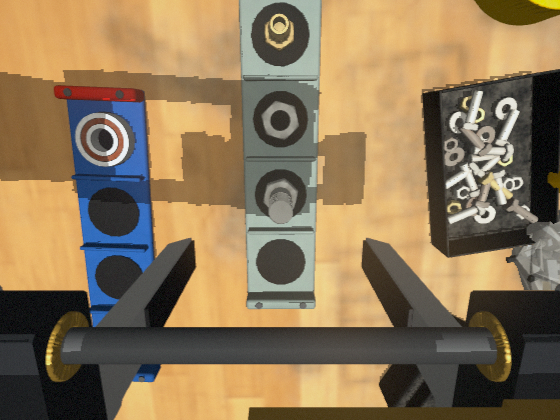

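Bolt is upright and centred, its tip matching the predicted (280,212). Last is the bearing.

Emit:
{"op": "jog_arm", "data": {"commands": [[-1.0,0.4,0,0,0,0],[-3,1.1,0,0,0,-0.01],[-5.5,2,0,0,0,-0.02],[-8,2.9,0,0,0,-0.03],[-10.5,3.8,-1,0,0,-0.04],[-12.8,4.6,-3,0,0,-0.04],[-14.6,5.3,-5,0,0,-0.04],[-15.4,5.6,-7,0,0,-0.04],[-15.6,5.6,-9,0,0,-0.04],[-15.6,5.6,-10,0,0,-0.04],[-15.6,5.6,-10,0,0,-0.04],[-15.6,5.6,-10,0,0,-0.04]]}}

```text
time_s: 24.35
eef_pos: [481.3, 50.8, 53.5]
tool_rot: [-1.502, 1.568, -3.135]
ft_force: [-0.1, 0.3, 0.4]
finger_gap: 94.2
```

Emit:
{"op": "jog_arm", "data": {"commands": [[0,0,0,0,0,0],[0,0,0,0,0,0]]}}

```text
time_s: 24.52
eef_pos: [483.1, 50.7, 55.8]
tool_rot: [1.611, 1.568, -0.022]
ft_force: [0.3, -0.2, 0.0]
finger_gap: 94.1
```

```bash
python3 - <<'E'
from meas import *
s=r.get_state(); f=grab("wrist"); save(f,"pics/w19.png");pickle.dump((s,f),open("w19.pkl","wb")); C=run(s,f,8)
print(proj(f,[[481.6,51.2,26]],C))
E
```

```text
[483.1  50.7  55.8] tool y yaw -0.0623
blue disc [480.6  48.3] [52.3 56.2]
   part px [275.5 229.4] 3849.0
grey disc [481.5  46.5] [20.8 22. ]
grey disc [481.3  46.2] [40.7 41.1]
grey disc [651.1  59.4] [18.7 19. ]
grey disc [637.7  65.5] [47.6 48.9]
[[275.68399795 232.49860145]]
```

View pics/w19.png

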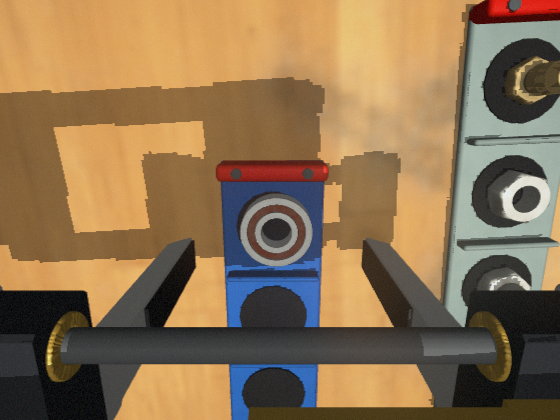

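```bash
python3 - <<'E'
from meas import *
for n in ("w14","w15","w18","w19"):
    s,f=pickle.load(open(n+".pkl","rb")); R=Ro.from_euler("xyz",s["tool_rot"]).as_matrix(); C=cam(f,s["eef_pos"],R); h=hsv(f)
    m=(((h[...,0]<12)|(h[...,0]>172))&(h[...,1]>90)&(f["img"].max(2)>60)).astype(np.uint8)
    cs,_=cv2.findContours(m,cv2.RETR_EXTERNAL,cv2.CHAIN_APPROX_NONE)
    for c in cs:
        P=plane(f,c[:,0],26,C)[:,:2]
        if len(c)>30:
            e=cv2.fitEllipse(P.astype(np.float32))
            if np.hypot(e[0][0]-481,e[0][1]-51)<8: print(n,np.round(e[0],2),np.round(e[1],1))
E
```

```text
w14 [481.83  51.09] [36.4 36.7]
w15 [481.81  51.16] [36.6 36.8]
w18 [481.84  51.23] [36.  36.5]
w19 [481.79  51.35] [36.5 36.6]
```

Emit:
{"op": "jog_arm", "data": {"commands": [[-0.04,0.03,-1,0,0,0],[-0.04,0.03,-2.3,0,0,0],[-0.04,0.03,-3.3,0,0,0],[-0.04,0.03,-3.8,0,0,0],[-0.04,0.03,-4,0,0,0],[-0.04,0.03,-4,0,0,0],[-0.04,0.03,-4,0,0,0],[-0.04,0.03,-4,0,0,0]]}}

```text
time_s: 25.23
eef_pos: [482.0, 51.2, 15.2]
tool_rot: [1.609, 1.569, -0.024]
ft_force: [-0.5, 1.2, -0.4]
finger_gap: 94.3
```

Emit:
{"op": "jog_arm", "data": {"commands": [[0,0,0,0,0,0],[0,0,0,0,0,0],[0,0,0,0,0,0],[0,0,0,0,0,0],[0,0,0,0,0,0],[0,0,0,0,0,0],[0,0,0,0,0,0],[0,0,0,0,0,0],[0,0,0,0,0,0],[0,0,0,0,0,0],[0,0,0,0,0,0],[0,0,0,0,0,0]], "claw": 1, "force": 20}}

```text
time_s: 26.23
eef_pos: [481.4, 51.2, 14.5]
tool_rot: [1.585, 1.571, -0.048]
ft_force: [0.5, 0.0, -0.9]
finger_gap: 45.6
```

```bash
python3 - <<'E'
from meas import *
s=r.get_state(); f=grab("wrist"); save(f,"pics/w20.png");print(s["eef_pos"],s["finger_gap"],s["ft_force"])
E
```

```text
[481.44045396  51.18080405  14.4981228 ] 45.55424445667612 [ 5.31020415e-01  2.57937174e-04 -9.06244071e-01]
```

View pics/w20.png

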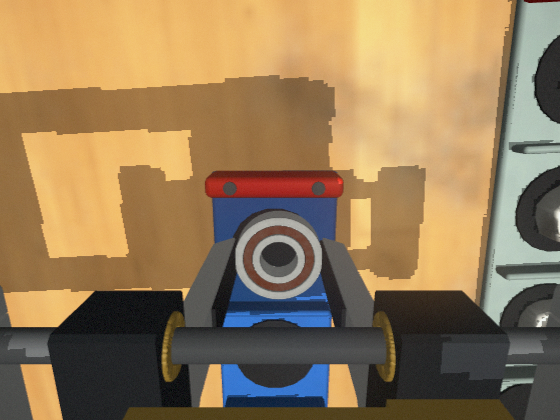

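The bearing is held and centred at (278,259). Carrying it to grey place four.

Emit:
{"op": "jog_arm", "data": {"commands": [[0,0,1,0,0,0],[0,0,3.5,0,0,0],[0,0,6.5,0,0,0],[0,0,8.5,0,0,0],[1,-0.8,9,0,0,0.01],[2.8,-2.3,9,0,0,0.02],[5,-4.1,9,0,0,0.03],[7.4,-6,9,0,0,0.04],[9.8,-8,9,0,0,0.04],[12.2,-9.9,9,0,0,0.04],[14.2,-11.6,9,0,0,0.04],[15.2,-12.4,9,0,0,0.04]]}}

```text
time_s: 27.28
eef_pos: [634.9, -75.3, 104.1]
tool_rot: [-0.189, 1.57, -1.783]
ft_force: [-0.8, -0.9, -1.5]
finger_gap: 45.3
```

Emit:
{"op": "jog_arm", "data": {"commands": [[0.31,-0.22,0,0,0,0],[0.31,-0.22,-1.5,0,0,0],[0.31,-0.22,-3.5,0,0,0],[0.31,-0.22,-5.5,0,0,0],[0.31,-0.22,-6.5,0,0,0],[0.31,-0.22,-7,0,0,0],[0.31,-0.22,-7,0,0,0],[0.31,-0.22,-7,0,0,0],[0.31,-0.22,-7,0,0,0],[0.31,-0.22,-7,0,0,0]]}}

```text
time_s: 28.12
eef_pos: [637.5, -75.1, 36.3]
tool_rot: [1.404, 1.568, -0.189]
ft_force: [-0.4, -0.3, -1.6]
finger_gap: 45.9
```

```bash
python3 - <<'E'
from meas import *
s=r.get_state(); f=grab("wrist"); save(f,"pics/w21.png");print(s["eef_pos"],s["finger_gap"],s["ft_force"])
E
```

```text
[637.49593629 -75.13998184  36.3191937 ] 45.890052693994065 [-0.43721195 -0.26680696 -1.63690341]
```

View pics/w21.png

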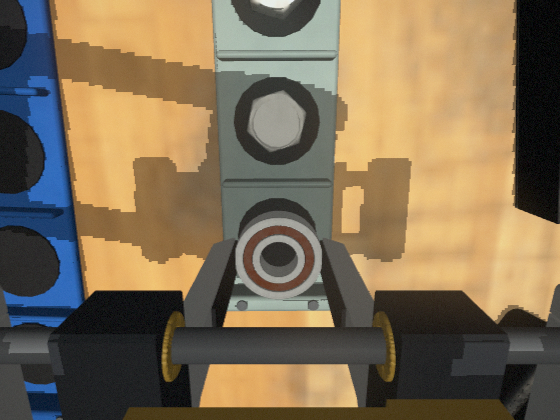

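The bearing hangs level over disc four. Lowering it.

Emit:
{"op": "jog_arm", "data": {"commands": [[0,0,-0.7,0,0,0],[0,0,-1.3,0,0,0],[0,0,-1.7,0,0,0],[0,0,-1.9,0,0,0],[0,0,-2,0,0,0],[0,0,-2,0,0,0],[0,0,-2,0,0,0],[0,0,-2,0,0,0],[0,0,-2,0,0,0]]}}

```text
time_s: 28.92
eef_pos: [636.6, -75.1, 14.5]
tool_rot: [1.398, 1.57, -0.195]
ft_force: [-1.0, 0.5, -1.7]
finger_gap: 45.5
```

```bash
python3 - <<'E'
from meas import *
s=r.get_state(); f=grab("wrist"); save(f,"pics/w22.png");print(s["eef_pos"],s["finger_gap"],s["ft_force"])
E
```

```text
[636.57443649 -75.06301691  14.53068006] 45.508310242083965 [-0.95294146  0.46844128 -1.65807623]
```

View pics/w22.png

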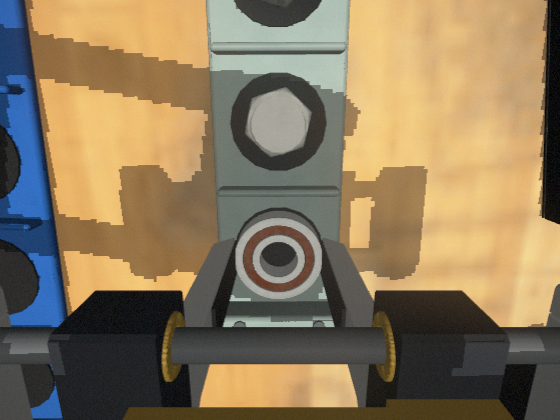

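The load still reads -1.7 N, so it may be a hair above the disc. I'll lower 0.5 mm more, then let go and rise.

Emit:
{"op": "jog_arm", "data": {"commands": [[0,0,-0.03,0,0,0],[0,0,-0.05,0,0,0],[0,0,-0.05,0,0,0],[0,0,-0.05,0,0,0]]}}

```text
time_s: 29.3
eef_pos: [636.6, -75.1, 14.6]
tool_rot: [1.366, 1.57, -0.226]
ft_force: [-1.9, 0.0, 2.0]
finger_gap: 45.6
```

Emit:
{"op": "jog_arm", "data": {"commands": [[0,0,0,0,0,0],[0,0,0,0,0,0],[0,0,0,0,0,0],[0,0,0,0,0,0],[0,0,0,0,0,0],[0,0,0,0,0,0],[0,0,1,0,0,0],[0,0,3.5,0,0,0],[0,0,7,0,0,0],[0,0,11,0,0,0],[0,0,14,0,0,0],[0,0,15,0,0,0]], "claw": 0}}

```text
time_s: 30.3
eef_pos: [639.3, -75.6, 172.2]
tool_rot: [1.389, 1.559, -0.203]
ft_force: [0.3, -0.2, 0.9]
finger_gap: 94.0
```

Emit:
{"op": "jog_arm", "data": {"commands": [[0,0,3,0,0,0],[0,0,6,0,0,0],[0,0,8,0,0,0],[0,0,8,0,0,0],[0,0,8,0,0,0],[0,0,8,0,0,0],[0,0,8,0,0,0]]}}

```text
time_s: 30.88
eef_pos: [635.5, -74.8, 240.7]
tool_rot: [-1.755, 1.566, 2.935]
ft_force: [0.4, 0.2, 0.4]
finger_gap: 93.7
```

```bash
python3 - <<'E'
from meas import *
s=r.get_state(); f=grab("wrist"); save(f,"pics/w23.png");pickle.dump((s,f),open("w23.pkl","wb")); C=run(s,f,8)
print(proj(f,[[636.5,-75,26],[637.75,-5,74],[639.1,65,28],[640.4,135,48]],C).round(0))
g=grab("side"); save(g,"pics/s23.png"); a=cv2.resize(g["img"][100:290,180:350],None,fx=3,fy=3); cv2.imwrite("pics/s23z.png",a[:,:,::-1])
E
```

```text
[635.5 -74.8 240.7] tool y yaw -0.022
blue disc [470.7 -88.9] [50.1 50.5]
blue disc [475.  -19.2] [50.3 51.2]
blue disc [479.4  50.7] [50.6 51.9]
blue disc [932.8  68. ] [15.4 77.3]
   part px [548.5  40.3] 373.5
grey disc [636.5 -77.7] [39.5 40.2]
grey disc [638.2  -5.2] [51.1 51.3]
grey disc [639.2  64.9] [49.6 50.3]
[[280. 180.]
 [280. 119.]
 [280.  50.]
 [279. -34.]]
```

View pics/w23.png

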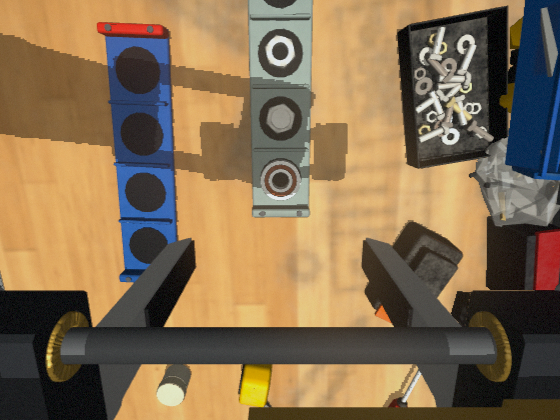

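View pics/s23z.png

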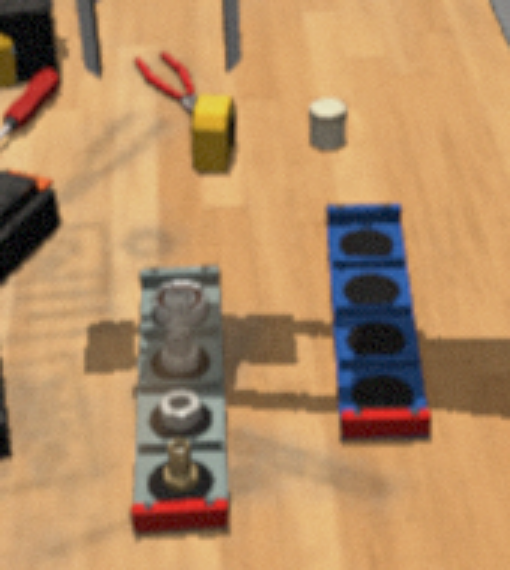

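All four parts stand in the grey rack and the blue rack is empty. The bearing rings are at (280,180), bolt at (280,119) and nut at (280,51), matching the predicted disc positions. The jar and tape measure haven't moved. Handing in.

```bash
python3 - <<'E'
from h import *
print(r.finish_job()); 
E
```

```text
the job is handed in; nothing more can be done
None
```

I moved the four parts one at a time, last off first. The grey rack now holds, from the red end, the hose tail, nut, bolt and bearing. I handed the job in at about 31 s with the gripper open and well clear of the parts.

- **Placing:** After each release a wrist image showed the part upright on its disc, within a pixel or two (about 2 mm) of the predicted position. The final side view showed all four standing and the blue rack empty.
- **Bystanders:** The jar and tape measure look unmoved in the final side view. I didn't check the grease tin in a late picture, but the arm never went near it.
- **Forces:** The wrist force readings I saw stayed within a few newtons.
- **Readings that disagreed:**
  - The gap on the bearing read 45.5 mm against its 47 mm; the grip held and the part looked centred.
  - The wrist still showed a -1.7 N load when I first lowered the bearing, so I went 0.5 mm further before letting go.
  - The gripper stood about 0.5 mm short in x of the measured disc centre when I let the hose tail go, and I left it there.

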